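# Open the combination padlock of the drug chest and hold it up

### The arm

A 7-joint arm with a two-finger parallel gripper is mounted at the origin on the work surface. World frame = base frame: x ahead of the robot, y to its left, z up, the work surface at z = 0. Lengths are in mm, angles in degrees, forces in N, time in s.
With the tool pointing down it reaches from about 425 to 875 mm from the base axis. Payload 8.4 kg.
Tool frame: the origin (TCP) lies on the front face of the gripper's body, between the roots of the fingers; the fingertips stand 70 mm ahead of it and the grasp point (between the pads) lies 51 mm ahead of it (ctrl.tip_extent is the distance from the TCP to the fingertips, in mm); z points along the fingers, y is the line along which they close (so a half turn about z gives the same grasp; the last joint's range is limited). The gripper opens to 87 mm and grips with 3 to 60 N. Pads are 19 mm wide; open, the fingers measure 117 mm over their backs; the gripper's body (75 mm by 190 mm) begins 51 mm behind the grasp point.
Start: joints at [65.936, 19.091, 2.286, 83.961, -0.768, 76.965, -3.352], TCP at [204.939, -616.82, 292.246] pointing down, gripper open.
Joint ranges: [-147.57, 147.57], [-21.85, 119.76], [-74.77, 79.35], [14.55, 137.4], [-85.83, 265.84], [4.83, 119.75], [-152.11, 152.11]. Speed limits (degrees/s): [127.2, 127.2, 159.86, 159.86, 180, 180, 180].

### API

Orientations are given as [roll, pitch, yaw] about the fixed x, y, z axes, in that order (R = Rz(yaw) Ry(pitch) Rx(roll)).
In Python, from bench import sensors, eyes, workorder, ctrl gives the robot as it stands.
- The arm moves only by the shell command python3 -m crank 'ROWS' [OPENING] [FORCE]. ROWS is JSON, one flat list of numbers, 6 for each row, row after row: the shift along the tool's x, y, z in mm, then the turn, a rotation vector about the tool's x, y, z in rad. A call has 1 to 8 rows; each row is the pose to reach, as a shift and turn from the pose commanded when the call began, along the tool's axes at that moment; what a row does not reach only later rows make up. A row lasts 1/10 s, in which the tool goes at most 50 mm and 8.59 degrees, less where a joint would pass 70% of its speed; a pose out of reach is approached as far as the arm can. A call with a gripper value outside its range is refused whole. OPENING is the gripper's target within -1 to 1 (fully open at 1, half-way at 0, shut at -1), set as the call begins (- or left out, the last holds). The fingers move at their own pace and stop on an object; FORCE is the grip in N (left out, the last holds). Time passes only in rows, so rows that repeat a pose let the fingers close. It gives the time, the measured TCP pose, the force, the opening and the grip force at its end, in the units of the state.
- sensors.read_state(): the state, without advancing time (a new reading comes with each control period).
- eyes.grab_frame(name): name is "scene" or "top" or "wrist"; returns a dict with "frame" (400x640x3 uint8, blue, green, red), "fx", "fy", "cx", "cy" (pixels), "rvec" (rotation vector, rad) and "tvec" (3), from world to camera coordinates, as OpenCV has them; the wrist camera has in their place "tool_from_camera" (4x4, takes a point from camera to tool coordinates, whose origin is the TCP and whose axes are the flange's). Camera axes: x right, y down, z forward; pixel columns grow to the right and rows downward; lengths in mm; the calibration is good to about 2 mm. A picture is of the moment at which its call begins: read the wrist's pose just before it. There is no depth.
- workorder.job_done(): hands the job in; it is judged then, once.
The state is a dict: "clock": time; "joints": joint angles; "joint_velocities": joint speeds; "effort": joint torques, N m; "tool_pos": TCP position; "tcp_rot": TCP orientation; "force": force on the tool from outside, world axes, zero at the start; "wrist_torque": the same for the moment, N m; "grip_width": finger opening in mm; "grasp_force": force on a finger pad.
Only numpy, scipy, OpenCV 4.12 (cv2) and the standard library are available. Lean on these libraries where they do the work, as an engineer would, in place of code of your own. Each camera call takes 0.05 s, during which the arm holds its last target. There are 200 camera calls.

### The job

The padlock on the laboratory's drug chest lies on its back, hooked through the hasp, with all but the last number of its combination dialled in: turn the dial, click by click, until its pointer stands at the last number, 4 (the fourth mark clockwise from the long zero mark at the shackle), then pull the lock open and take it off the hasp. Finish while still holding it: keep the open lock in the gripper, still, level with its dial facing up, about a hand's breadth above the lid and touching nothing else, and leave the dish, the beaker and the bottle where they stand.

Things in the scene. Friction and masses are not known exactly. Their poses are not given: they have to be found in the camera images.
- chest: Grey steel drug chest bolted to the bench, 264 x 300 mm, flat top 120 mm high; origin at the centre of its underside, x front to back, y to its left. A hinged slotted steel strap (the hasp), 28 mm wide and 3 mm thick, lies flat on the top at chest x 36..64, y -72..+36, over the staple. Low bar handle (20 mm high) on the lid at chest y = 115.
- staple (a point): Centre of the opening of the staple: an upright loop of 6 mm steel rod standing on the chest's top in the chest's y-z plane; the padlock's shackle passes through it along chest x. It lies 14.5 mm above the top; the opening is 16 mm wide and reaches up to 25 mm above the top, the loop to 31 mm; it is 28 mm wide over all. Axes as the chest's.
- lock: Loose steel padlock, about 0.35 kg, lying on its back. Case 58 (own x) x 54 (y) x 26 mm (z); origin at the centre of the case's underside, z up out of the dial, x towards the shackle. The staple is threaded on the shackle's toe leg (lock y = +18), 41 to 49 mm ahead of the origin. Its play on the staple lets the lock turn up to 0.2 rad along with the dial before the staple stops it.
- lock_knob (a point): On the dial's axis at mid-height of its grip, 41 mm above the case's underside. The black grip is an upright bar 9 mm thick, 34 mm long and 15 mm high (top 47.5 mm above the underside), on a 39 mm disc whose face is 32.5 mm above the underside. One end of the bar is pointed and has a white line: the pointer; this point's x axis points along it.
- lock_dial (a joint): Angle of the dial, rad, growing clockwise seen from above; 0 when the pointer faces the shackle (lock +x, the long mark, number 0). Twelve marks and clicks a turn, 0.524 rad apart; number 4 is at 2.094. Stops at -0.9 and 3.4. About 0.06 Nm takes it out of a click. Starts between -0.5 and 1.25. Only within about 0.1 of number 4 can the shackle be drawn.
- lock_shackle (a joint): How far the shackle is drawn out of the case, m: 0 shut, 0.020 fully open. With the dial at 4, pull the case straight away from the staple (towards lock -x): after 10 to 25 mm of slack the shackle's bend meets the staple, then some 5 N draw the shackle out. It stays where it is left (4 N of friction).
- shackle_toe (a point): End of the toe leg of the U shackle (8 mm round bar, its middle 13 mm above the case's underside; toe at lock y = +18, heel at y = -18 staying in the case), on the leg's axis. Lock x = 24 (5 mm inside the case) when shut, x = 44 (15 mm clear of the case) when open. The inside of the bend is 45 mm farther out, at lock x = 69 when shut.
- toe_gap (a point): Fixed in the case's frame at lock x = 36.5, y = 18, z = 13 mm: the middle of the gap between case and toe when the shackle is fully open. With the case raised about 5 mm (to pass over the strap) and pushed back along lock +x until the staple stands here (within 4 mm), the lock lifts straight up off the staple.
- kidney_dish: White enamel kidney dish, about 180 x 90 mm, 38 mm high, on the bench to the right of the chest; origin in the middle of its underside. Leave alone.
- beaker: Glass beaker, 72 mm across, 95 mm high, on the bench to the left of the chest; origin at the centre of its underside. Leave alone.
- reagent_bottle: Amber glass bottle with black cap, 70 mm across, 160 mm high, on the bench to the left of the chest; origin at the centre of its underside. Leave alone.

How it is judged (in metres and radians):
On the way, in this order (a step that is already met when the one before it is completed fails the run):
1. the dial stands at number 4 with the shackle still closed (value of joint lock_dial between 1.97 and 2.22 rad and value of joint lock_shackle below 0.006 m), for 0.2 s.
2. the shackle is drawn fully out (value of joint lock_shackle above 0.017 m), for 0.1 s.
At the end, for the whole second after the job is handed in: The lock is off the hasp and held by the gripper (more than 2 N), shackle drawn out more than 15 mm of 20, its underside 6 to 20 cm above the chest's top, within 0.35 rad of level with the dial up, not touching the chest, hasp or bottle, and still (under 3 cm/s) (value of joint lock_shackle above 0.015 m and height (world z) of lock between 0.18 and 0.32 m and angle between lock's own z axis and vertical below 0.35 rad and contact force between lock and the fingers above 2 N and contact force between lock and chest below 0.2 N and contact force between lock and reagent_bottle below 0.2 N and linear speed of lock below 0.03 m/s); the arm keeps its last pose, push and grip.
It fails at once if the kidney dish, beaker or bottle is moved more than 2 cm (distance of any of kidney_dish, beaker, reagent_bottle from where it was at the start of the episode above 0.02 m).
It also fails if it takes over 61 s, if anything falls off the work surface, if the arm or the gripper's body presses on something with over 40 N, if the wrist force passes 120 N, or if a joint passes its speed limit or range.

## Working session

There is one attempt and no reset: what is moved stays moved. The work goes in short steps, Python scripts to look and compute and a shell command to move; the robot and the scene stay as the last step left them, time stands still between calls to the robot, and variables do not carry over. Pictures are saved under pics/ and viewed, at most 12 in all, crops included, and the job is handed in when it is done.

```bash
ls; mkdir -p pics; python3 - <<'E'
from bench import sensors, eyes, ctrl
import cv2
print(sensors.read_state()); print(ctrl.tip_extent)
for n in("top","scene"):
    f=eyes.grab_frame(n); print({k:v for k,v in f.items() if k!='frame'}); cv2.imwrite(f'pics/{n}0.png',f['frame'])
E
```

```text
pics
{'clock': 0.0, 'joints': array([65.93717477, 19.13113694,  2.28385917, 84.01138084, -0.7677897 ,
       76.96396449, -3.35110605]), 'joint_velocities': array([-0.01866144, -0.00675831, -0.04522587, -0.01659168, -0.08976213,
        0.07820431, -0.02074245]), 'effort': array([-2.50392250e-04, -6.56357646e+01,  1.33490145e+00, -4.03798342e+01,
       -5.98515035e-02,  4.47467412e-02,  1.87446190e-04]), 'tool_pos': array([ 204.82243241, -616.51424171,  291.36325791]), 'tcp_rot': array([-1.79908941e+02,  5.92370601e-03,  1.83794904e+01]), 'force': array([ 0.22030626,  0.30577567, -0.03689518]), 'wrist_torque': array([ 0.01348173, -0.05309541,  0.02874872]), 'grasp_force': 0.0, 'grip_width': 87.12677203030205}
69.7
{'fx': 382.90900249984037, 'fy': 382.90900249984037, 'cx': 316.29698980567196, 'cy': 198.71989371960842, 'rvec': array([ 2.15051702, -2.16062134,  0.15612629]), 'tvec': array([  35.78803515,  570.51559635, 1072.97993536])}
{'fx': 362.98044610447045, 'fy': 362.98044610447045, 'cx': 317.81053302006575, 'cy': 198.86502422677833, 'rvec': array([ 1.74799065,  1.99962507, -0.65652174]), 'tvec': array([  23.77011341, -363.5520829 , 1239.41552675])}
```

View pics/top0.png

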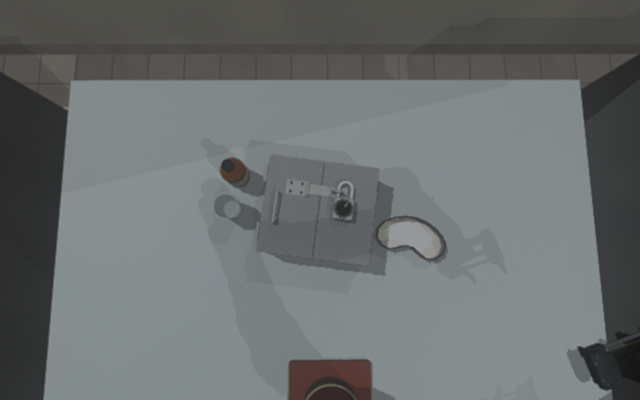

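View pics/scene0.png

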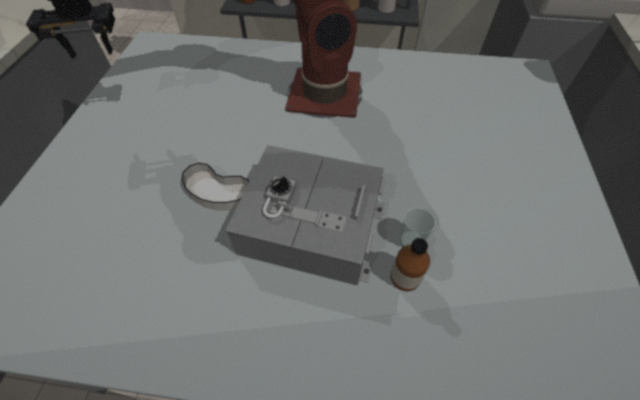

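The top view shows the chest at about (320,212), with its edges a few degrees off the image axes. The lock's dial is near (344,208) and its shackle points up the image (world +x) to about (346,183). The dish is at (411,238), the beaker at (231,209) and the bottle at (233,170).

```bash
cat > h.py <<'E'
import numpy as np, cv2
from scipy.spatial.transform import Rotation as R
from bench import sensors, eyes
def pose():
    s=sensors.read_state(); return R.from_euler('xyz',s['tcp_rot'],degrees=True).as_matrix(), np.array(s['tool_pos']), s
def cam(n):
    Rt,p,s=pose(); f=eyes.grab_frame(n)
    if n=='wrist':
        T=np.array(f['tool_from_camera']); C=Rt@T[:3,3]+p; Rwc=Rt@T[:3,:3]
    else:
        Q=R.from_rotvec(np.ravel(f['rvec'])).as_matrix(); Rwc=Q.T; C=-Q.T@np.ravel(f['tvec'])
    K=np.array([[f['fx'],0,f['cx']],[0,f['fy'],f['cy']],[0,0,1]])
    return f['frame'],K,Rwc,C
def ray(px,z,K,Rwc,C):
    d=Rwc@np.linalg.inv(K)@np.array([px[0],px[1],1.]); return C+d*(z-C[2])/d[2]
def proj(P,K,Rwc,C):
    q=K@(Rwc.T@(np.array(P,float)-C)); return q[:2]/q[2]
def tool(dP):  # world shift -> tool axes
    return pose()[0].T@np.array(dP,float)
E
python3 - <<'E'
from h import *
im,*c=cam('top')
for px,z in [((344,208),161),((346,183),137),((322,162),120),((270,155),120),((379,168),120),((368,264),120),((258,250),120),((233,166),160),((231,209),95)]: print(px,ray(px,z,*c).round(1))
cr=im[140:280,220:400]; cv2.imwrite('pics/top1.png',cv2.resize(cr,None,fx=4.2,fy=4.2,interpolation=cv2.INTER_CUBIC))
im,*c=cam('scene')
print(ray((281,184),161,*c))
Rt,p,s=pose(); print(Rt.round(3)); f=eyes.grab_frame('wrist'); print(np.array(f['tool_from_camera']).round(3),f['fx'])
E
```

```text
(344, 208) [529.6 -36.9 161. ]
(346, 183) [599.1 -45.2 137. ]
(322, 162) [660.5  17.8 120. ]
(270, 155) [680.4 159.5 120. ]
(379, 168) [ 643.3 -137.2  120. ]
(368, 264) [ 385.7 -101.2  120. ]
(258, 250) [423.8 188.3 120. ]
(233, 166) [641.1 251.1 160. ]
(231, 209) [535.5 267.4  95. ]
[535.28216436 -31.7305432  161.        ]
[[ 0.949  0.315 -0.   ]
 [ 0.315 -0.949  0.001]
 [-0.    -0.001 -1.   ]]
[[-0.0000e+00 -9.6300e-01 -2.7100e-01  7.3439e+01]
 [ 1.0000e+00 -1.0000e-03  1.0000e-03 -7.3400e-01]
 [-1.0000e-03 -2.7100e-01  9.6300e-01 -9.2185e+01]
 [ 0.0000e+00  0.0000e+00  0.0000e+00  1.0000e+00]] 345.20542410266444
```

View pics/top1.png

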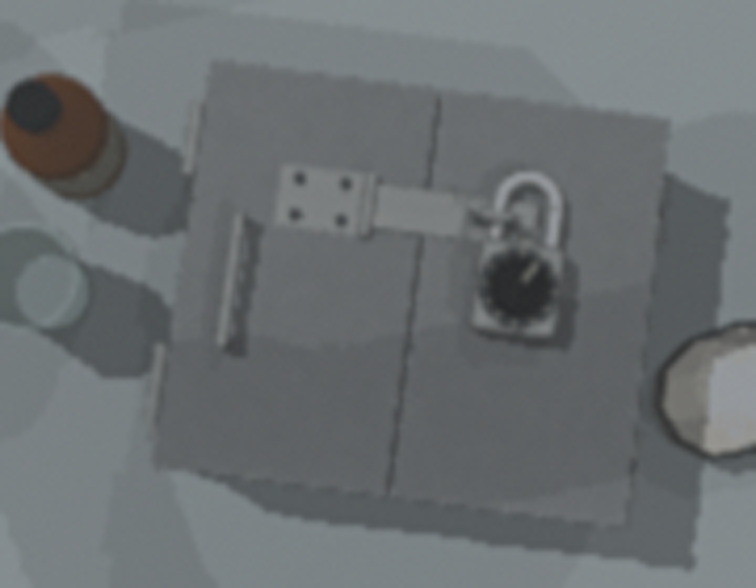

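The enlarged view confirms the pointer sits about one click clockwise of the shackle. Chest and lock are both yawed about -6.5°. I'll move above the lock with the tool x axis near 145°, so the dial turn stays close to the wrist's neutral angle.

```bash
python3 -m crank '[62,-56,-5,0,0,-0.14, 123,-112,-10,0,0,-0.28, 185,-168,-15,0,0,-0.42, 246,-224,-19,0,0,-0.56, 308,-280,-24,0,0,-0.70, 369,-336,-29,0,0,-0.84, 431,-392,-33,0,0,-0.98, 492,-448,-38,0,0,-1.12]' 1
python3 - <<'E'
from h import *
Rt,p,s=pose(); print(p,s['tcp_rot'],s['joints'].round(1)); print(tool(np.array([531,-36,330])-p).round(1))
E
```

```text
clock: 1.05
tool_pos: [401.1, -266.7, 315.6]
tcp_rot: [180.0, 0.0, 82.9]
force: [1.3, -0.0, 0.5]
grip_width: 86.9
grasp_force: 0.0
[ 401.05174726 -266.73853238  315.59845906] [1.79975073e+02 3.26893831e-02 8.28704221e+01] [ 4.750e+01 -3.000e-01 -1.900e+01  1.037e+02 -1.000e-01  7.660e+01
  2.140e+01]
[245.1 100.3 -14.5]
```

```bash
python3 -m crank '[31,13,-2,0,0,-0.14, 61,25,-4,0,0,-0.28, 92,38,-6,0,0,-0.42, 123,50,-7,0,0,-0.56, 153,63,-9,0,0,-0.70, 184,75,-11,0,0,-0.84, 214,88,-13,0,0,-0.98, 245,100,-14,0,0,-1.08]'
python3 -m crank '[0,0,0,0,0,0,0,0,0,0,0,0]'
python3 - <<'E'
from h import *
im,K,Rw,C=cam('wrist'); cv2.imwrite('pics/w1.png',im)
Rt,p,s=pose(); print(p,s['tcp_rot'],s['joints'].round(1)); print(proj([530,-36,161],K,Rw,C))
np.savez('w1.npz',K=K,Rw=Rw,C=C)
E
```

```text
clock: 1.85
tool_pos: [531.9, -37.6, 329.5]
tcp_rot: [180.0, 0.0, 144.7]
force: [0.5, -0.4, 0.4]
grip_width: 86.9
grasp_force: 0.0
clock: 2.05
tool_pos: [531.4, -38.3, 329.1]
tcp_rot: [-180.0, -0.0, 144.5]
force: [0.4, -0.7, -0.6]
grip_width: 87.2
grasp_force: 0.0
[531.20999362 -39.35109626 329.05431048] [-1.79967099e+02 -1.40469296e-02  1.44346165e+02] [ 31.2   6.8 -34.3  95.6   3.9  78.8  50.6]
[325.62268763 195.95333717]
```

View pics/w1.png

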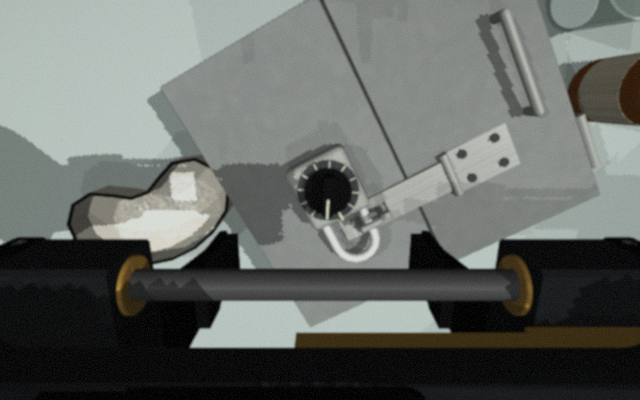

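The wrist view has the dial centred near (328,190) and its pointer line running down to about (328,217), almost along tool x. The shackle bend is at (358,258) and the staple at about (373,212). I'll take a closer crop for precision.

```bash
python3 - <<'E'
import cv2
im=cv2.imread('pics/w1.png')[135:265,270:420]
cv2.imwrite('pics/w1c.png',cv2.resize(im,None,fx=4.5,fy=4.5,interpolation=cv2.INTER_CUBIC))
E
```

```text
(no output)
```

View pics/w1c.png

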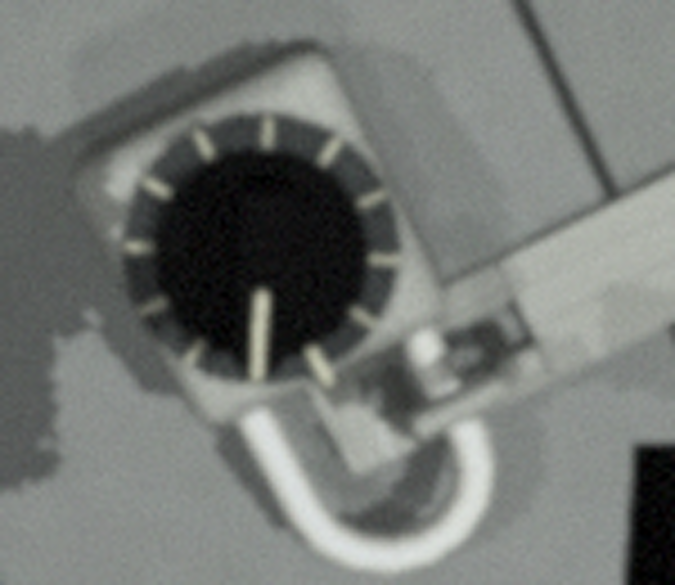

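The crop shows the long zero mark at (318,365). The pointer line, (262,290) to (258,380), covers mark 1, and number 4 is at (135,246), a quarter turn clockwise. The ring centre is at about (260,252) and the staple top near (425,345).

```bash
python3 - <<'E'
from h import *
d=np.load('w1.npz'); c=(d['K'],d['Rw'],d['C'])
f=lambda u,v,z: ray((270+(u+.5)/4.5-.5,135+(v+.5)/4.5-.5),z,*c)
ang=lambda a,b: np.degrees(np.arctan2((b-a)[1],(b-a)[0]))
z=150
ms=[f(*m,z) for m in [(318,365),(365,317),(382,260),(372,200),(332,150),(268,130),(205,140),(158,187),(135,246),(152,306),(195,352)]]
print([((ms[i]+ms[i+6])/2).round(1) for i in range(5)]); print('lock yaw',[round(ang(ms[i+6],ms[i])-30*i,1) for i in range(5)], np.linalg.norm(ms[6]-ms[0]))
a,b=f(262,290,167.5),f(258,380,167.5); print('ptr',a,b,ang(a,b))
print('edge R side',ang(f(330,60,146),f(440,270,146))); print('staple top',f(425,345,151),'bend inside',f(378,535,137))
cen=np.mean([(ms[i]+ms[i+6])/2 for i in range(5)],0); print(cen, pose()[1])
print('tool shift', tool(np.array([cen[0],cen[1],225])-pose()[1]).round(1))
E
```

```text
[array([530.4, -33.9, 150. ]), array([530.1, -33.6, 150. ]), array([529.7, -34.3, 150. ]), array([530., -34., 150.]), array([530.1, -33.7, 150. ])]
lock yaw [np.float64(-9.5), np.float64(-8.5), np.float64(-8.9), np.float64(-9.0), np.float64(-8.7)] 46.751000038428714
ptr [531.49892999 -35.02392297 167.5       ] [544.29639942 -44.96335255 167.5       ] -37.83546816789771
edge R side -7.229061158667095
staple top [561.34803235 -19.45306587 151.        ] bend inside [593.73338467 -50.49054718 137.        ]
[530.0504846  -33.89945529 150.        ] [531.20999362 -39.35109626 329.05431048]
tool shift [  4.1   3.8 104.1]
```

```bash
python3 -m crank '[2,2,30,0,0,0.02, 4,4,60,0,0,0.04, 4,4,85,0,0,0.04, 4,4,95,0,0,0.04, 4,4,103,0,0,0.04, 4,4,103,0,0,0.04]' -0.3 20
python3 -m crank '[0,0,0,0,0,0,0,0,0,0,0,0,0,0,0,0,0,0,0,0,0,0,0,0,0,0,0,0,0,0]' -1 20
python3 -m crank '[0,0,0,0,0,0,0,0,0,0,0,0,0,0,0,0,0,0,0,0,0,0,0,0,0,0,0,0,0,0]' -1 20
```

```text
clock: 2.7
tool_pos: [530.4, -33.8, 226.1]
tcp_rot: [-180.0, -0.0, 142.1]
force: [-0.7, 0.1, 0.8]
grip_width: 47.1
grasp_force: 0.0
clock: 3.2
tool_pos: [530.4, -33.4, 226.5]
tcp_rot: [-180.0, 0.0, 142.1]
force: [-1.7, -2.6, 1.2]
grip_width: 8.8
grasp_force: 20.0
clock: 3.7
tool_pos: [530.4, -33.5, 226.4]
tcp_rot: [-180.0, 0.0, 142.1]
force: [-3.6, -2.7, 4.7]
grip_width: 9.0
grasp_force: 20.0
```

The grip reads 9 mm, which is the bar. Turning clockwise now.

```bash
python3 -m crank '[0,0,0,0,0,0.1,0,0,0,0,0,0.2,0,0,0,0,0,0.3,0,0,0,0,0,0.4,0,0,0,0,0,0.5,0,0,0,0,0,0.6,0,0,0,0,0,0.7,0,0,0,0,0,0.8]'
python3 -m crank '[0,0,0,0,0,0.1,0,0,0,0,0,0.2,0,0,0,0,0,0.3,0,0,0,0,0,0.4,0,0,0,0,0,0.5,0,0,0,0,0,0.6,0,0,0,0,0,0.7,0,0,0,0,0,0.8]'
python3 -m crank '[0,0,0,0,0,0,0,0,0,0,0,0]'
python3 - <<'E'
from h import *
im,K,Rw,C=cam('wrist'); cv2.imwrite('pics/w2.png',im)
Rt,p,s=pose(); print(p,s['tcp_rot'],s['wrist_torque'],s['joints'].round(1)); print(proj([530,-34,150],K,Rw,C))
np.savez('w2.npz',K=K,Rw=Rw,C=C)
E
```

```text
clock: 4.5
tool_pos: [530.2, -31.6, 226.3]
tcp_rot: [-180.0, -0.1, 96.2]
force: [-2.9, 0.6, 3.4]
grip_width: 9.0
grasp_force: 20.0
clock: 5.3
tool_pos: [530.6, -31.9, 226.3]
tcp_rot: [-180.0, -0.1, 50.3]
force: [-1.1, 1.5, 3.7]
grip_width: 8.6
grasp_force: 20.0
clock: 5.5
tool_pos: [530.7, -32.5, 226.3]
tcp_rot: [-180.0, -0.0, 50.7]
force: [-1.2, 2.3, 3.2]
grip_width: 9.0
grasp_force: 20.0
[530.68504615 -32.52181889 226.32452834] [-1.79993825e+02 -4.46387949e-02  5.06534959e+01] [ 0.51814064  0.1214986  -0.02166814] [ 22.    9.8 -25.6 104.2   4.6  66.9 -44.4]
[326.38626549 248.12074162]
```

View pics/w2.png

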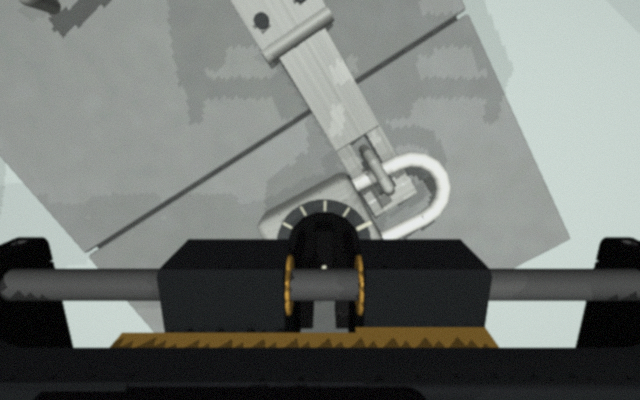

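The gripper is on the knob. The lock case's far edge runs from about (263,222) to (347,173), the shackle goes right to (448,185), and the staple is at about (378,168). Next I'll crop in to measure the case's yaw.

```bash
python3 - <<'E'
import cv2
im=cv2.imread('pics/w2.png')[140:250,250:460]
cv2.imwrite('pics/w2c.png',cv2.resize(im,None,fx=3.8,fy=3.8,interpolation=cv2.INTER_CUBIC))
E
```

```text
(no output)
```

View pics/w2c.png

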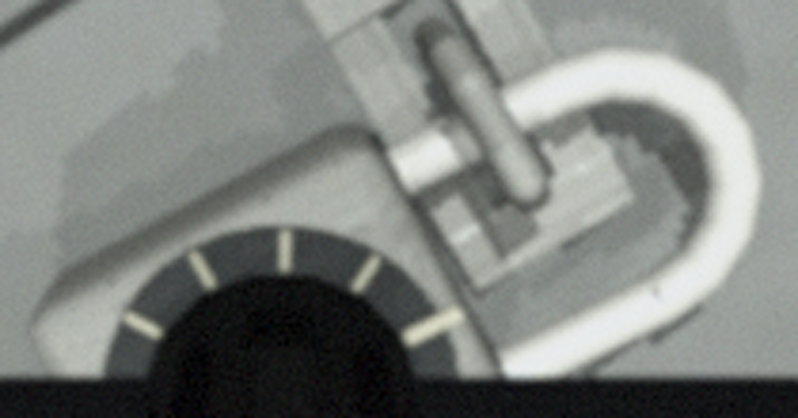

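```bash
python3 - <<'E'
from h import *
d=np.load('w2.npz'); c=(d['K'],d['Rw'],d['C'])
f=lambda u,v,z: ray((250+(u+.5)/3.8-.5,140+(v+.5)/3.8-.5),z,*c)
ang=lambda a,b: np.degrees(np.arctan2((b-a)[1],(b-a)[0]))
z=150
# each mark's inner and outer end: n=0,11,10,9,8
E_={0:((405,340),(462,313)),11:((356,290),(378,257)),10:((285,272),(286,228)),9:((210,288),(194,253)),8:((160,337),(126,315))}
print([round((ang(f(*a,z),f(*b,z))+30*n+180)%360-180,1) for n,(a,b) in E_.items()])
M=np.array([(f(*a,z)+f(*b,z))[:2]/2 for a,b in E_.values()]); n=np.array([0,-1,-2,-3,-4])
# centre and rotation fit: M=c+r*(cos(y-30n), sin)
A=[];B=[]
for m,k in zip(M,n):
    t=np.radians(-30*k); A+=[[1,0,np.cos(t),-np.sin(t)],[0,1,np.sin(t),np.cos(t)]]; B+=list(m)
x=np.linalg.lstsq(np.array(A),np.array(B),rcond=None)[0]; print('centre',x[:2],'r',np.hypot(x[2],x[3]),'yaw',np.degrees(np.arctan2(x[3],x[2])))
print('edges',ang(f(60,275,146),f(350,127,146)),ang(f(505,355,137),f(680,280,137)),ang(f(395,170,137),f(555,90,137)))
print('staple', f(435,35,145),f(530,195,145),'bend in',f(700,170,133))
s=pose()[2];print(s['tcp_rot'][2]-180)
E
```

```text
[np.float64(-12.3), np.float64(-11.0), np.float64(-10.6), np.float64(-16.6), np.float64(-14.4)]
centre [530.10063397 -32.62063489] r 22.634850536535694 yaw -9.440378405015165
edges -11.722832039480183 -14.275088792150083 -11.881721964804637
staple [577.48335122  -5.90564534 145.        ] [574.1890206  -31.49950726 145.        ] bend in [595.36890767 -48.08826381 133.        ]
-129.34650408503873
```

Pointer yaw is -129.3° and lock yaw is about -9.5° to -12°, so the dial is at about 118–120°, which is number 4. Wrist torque is near zero, so it's resting in the click. Now I'll release, rise, turn to the case's yaw and check.

```bash
python3 -m crank '[0,0,0,0,0,0,0,0,0,0,0,0,0,0,0,0,0,0,0,0,-20,0,0,0,0,0,-50,0,0,0,0,0,-80,0,0,0.1,0,0,-104,0,0,0.2,0,0,-104,0,0,0.3]' 1
python3 -m crank '[0,0,0,0,0,0.14,0,0,0,0,0,0.28,0,0,0,0,0,0.42,0,0,0,0,0,0.56,0,0,0,0,0,0.70,0,0,0,0,0,0.77,0,0,0,0,0,0.77,0,0,0,0,0,0.77]'
python3 - <<'E'
from h import *
im,K,Rw,C=cam('wrist'); 
Rt,p,s=pose(); print(p,s['tcp_rot'],s['joints'].round(1)); u,v=proj([540,-34,150],K,Rw,C); print(u,v)
x0,y0=int(u)-80,int(v)-62; print(x0,y0)
cv2.imwrite('pics/w3.png',im);cv2.imwrite('pics/w3c.png',cv2.resize(im[y0:y0+124,x0:x0+160],None,fx=4.8,fy=4.8,interpolation=cv2.INTER_CUBIC))
np.savez('w3.npz',K=K,Rw=Rw,C=C,o=[x0,y0])
E
```

```text
clock: 6.35
tool_pos: [531.7, -33.2, 333.9]
tcp_rot: [179.8, -0.2, 33.0]
force: [0.2, -0.3, -0.7]
grip_width: 64.8
grasp_force: 0.0
clock: 7.15
tool_pos: [530.5, -33.2, 330.2]
tcp_rot: [180.0, 0.0, -10.7]
force: [0.3, 0.5, -0.5]
grip_width: 87.0
grasp_force: 0.0
[530.47945465 -33.18794487 330.16967087] [-1.79999863e+02  8.25373772e-03 -1.07133051e+01] [  19.6    5.6  -22.2   96.2    2.1   78.7 -103.7]
322.83700733763004 181.71089595642343
242 119
```

View pics/w3c.png

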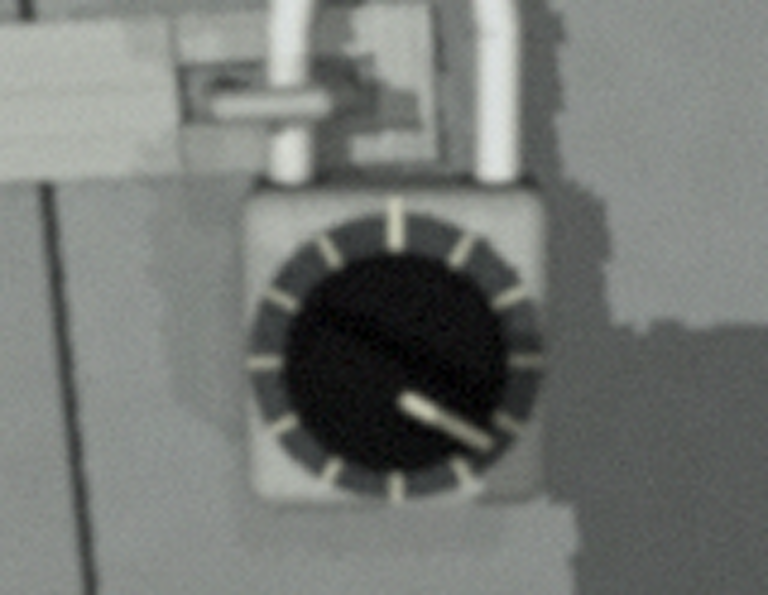

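The pointer is exactly on the fourth mark clockwise, at (510,425). The lock is aligned with the tool, with the zero mark at (397,222) and number 6 at (397,487). The staple bar runs (213..330,103) across the toe leg.

```bash
python3 - <<'E'
from h import *
d=np.load('w3.npz'); c=(d['K'],d['Rw'],d['C']);o=d['o']
f=lambda u,v,z: ray((o[0]+(u+.5)/4.8-.5,o[1]+(v+.5)/4.8-.5),z,*c)
Rt,p,s=pose()
loc=lambda P:(Rt.T@(P-p)).round(1)
cen=(f(250,362,150)+f(541,360,150)+f(397,200,150)+f(397,498,150))/4
print('centre',cen,loc(cen),'case edges y',loc(f(247,340,146)),loc(f(543,340,146)),'front',loc(f(400,185,146)))
for z in (148,151): print('staple ends',f(213,105,z),f(330,103,z),loc(f(271,104,z)))
print('leg toe',loc(f(292,165,137)),'heel',loc(f(498,165,137)))
E
```

```text
centre [530.54435793 -33.29604948 150.        ] [1.000e-01 1.000e-01 1.802e+02] case edges y [  2.1 -25.6 184.2] [  2.   25.4 184.2] front [ 28.9   0.7 184.2]
staple ends [577.75589275 -11.57321801 148.        ] [574.49383118 -30.53570377 148.        ] [ 42.6 -20.5 182.2]
staple ends [578.02592223 -11.95489768 151.        ] [574.79953231 -30.71002287 151.        ] [ 43.  -20.3 179.2]
leg toe [ 30.9 -17.9 193.2] heel [ 30.9  17.7 193.2]
```

```bash
python3 -m crank '[0,0,40,0,0,0,0,0,80,0,0,0,0,0,110,0,0,0,0,0,125,0,0,0,0,0,135,0,0,0,0,0,135,0,0,0]'
python3 -m crank '[0,0,0,0,0,0,0,0,0,0,0,0,0,0,0,0,0,0,0,0,0,0,0,0,0,0,0,0,0,0,0,0,0,0,0,0]' -1 40
python3 -m crank '[0,0,-2,0,0,0,0,0,-4,0,0,0,0,0,-4,0,0,0,0,0,-4,0,0,0]'
```

```text
clock: 7.8
tool_pos: [530.5, -33.1, 194.9]
tcp_rot: [-180.0, 0.0, -10.8]
force: [-0.5, 0.2, -1.0]
grip_width: 87.2
grasp_force: 0.0
clock: 8.4
tool_pos: [530.6, -33.1, 195.6]
tcp_rot: [180.0, -0.0, -10.8]
force: [-0.9, -0.2, 2.4]
grip_width: 53.8
grasp_force: 40.0
clock: 8.8
tool_pos: [530.4, -33.1, 199.1]
tcp_rot: [-180.0, 0.0, -10.8]
force: [0.2, -0.8, -3.3]
grip_width: 53.9
grasp_force: 40.0
```

The case is gripped at 54 mm. Now the pull.

```bash
python3 -m crank '[-5,0,0,0,0,0,-10,0,0,0,0,0,-15,0,0,0,0,0,-20,0,0,0,0,0,-23,0,0,0,0,0,-26,0,0,0,0,0,-29,0,0,0,0,0,-32,0,0,0,0,0]'
python3 -m crank '[-2,0,0,0,0,0,-4,0,0,0,0,0,-6,0,0,0,0,0,-7,0,0,0,0,0]'
python3 -m crank '[-1,0,0,0,0,0,-2,0,0,0,0,0,-3,0,0,0,0,0,-3,0,0,0,0,0]'
```

```text
clock: 9.6
tool_pos: [499.2, -26.8, 199.5]
tcp_rot: [-180.0, -0.0, -10.8]
force: [4.5, 1.2, -4.6]
grip_width: 53.4
grasp_force: 40.0
clock: 10.0
tool_pos: [492.6, -25.7, 199.6]
tcp_rot: [-180.0, -0.1, -10.8]
force: [10.2, 1.4, -5.0]
grip_width: 53.5
grasp_force: 40.0
clock: 10.4
tool_pos: [491.7, -25.3, 200.2]
tcp_rot: [-179.9, -0.4, -10.8]
force: [15.9, 0.3, -7.5]
grip_width: 54.1
grasp_force: 40.0
```

Travel has stalled at 39 mm with the force climbing, which fits the full-open stop. I'll check it by eye.

```bash
python3 -m crank '[1.5,0,0,0,0,0,1.5,0,0,0,0,0]'; python3 - <<'E'
from h import *
im,K,Rw,C=cam('wrist'); Rt,p,s=pose(); print(p,s['force'])
q=lambda x,y,z: proj(p+Rt@np.array([x,-y,0])+np.array([0,0,z+128-p[2]+0]),K,Rw,C).round(0)
print('open toe',q(44,18,13),'case front',q(29,18,13),'bend in open',q(89,0,13),'shut',q(69,0,13))
cv2.imwrite('pics/w4.png',im); np.savez('w4.npz',K=K,Rw=Rw,C=C)
E
```

```text
clock: 10.6
tool_pos: [492.1, -25.3, 199.9]
tcp_rot: [-179.9, -0.2, -10.8]
force: [9.5, 2.1, -5.3]
grip_width: 53.9
grasp_force: 40.0
[492.06565333 -25.29682016 199.87429908] [ 9.30951039  2.46597083 -4.67094262]
open toe [284. 169.] case front [285. 201.] bend in open [324.  60.] shut [324. 111.]
```

View pics/w4.png

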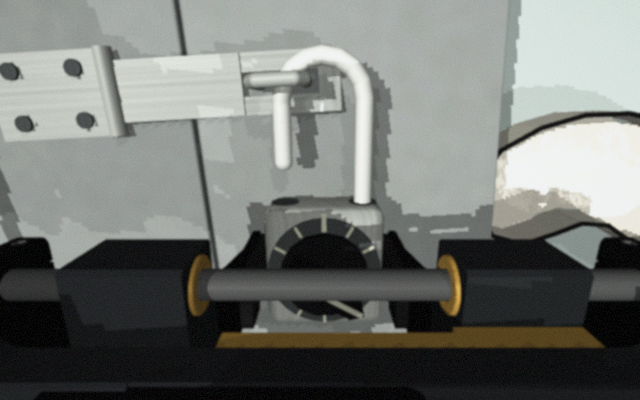

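The shackle is fully open: the toe at (284,168) matches the predicted (284,169), and the staple bar spans (245..308,80). I'll work out the distance to push back to the toe gap.

```bash
python3 - <<'E'
from h import *
d=np.load('w4.npz'); c=(d['K'],d['Rw'],d['C']);Rt,p,s=pose()
im=cv2.imread('pics/w4.png')
for P in (ray((245,80),149,*c),ray((308,76),149,*c),ray((276,79),149,*c)): print(P.round(1),(Rt.T@(P-p)).round(1))
print('from w3',(Rt.T@(np.array([576.4,-21.3,151])-p)).round(1), 'toe',(Rt.T@(ray((284,168),137.3,*c)-p)).round(1),'case front top',(Rt.T@(ray((325,200),150.3,*c)-p)).round(1))
E
```

```text
[577.5  -9.8 149. ] [ 80.8 -31.2  51.2]
[574.3 -34.4 149. ] [82.3 -6.4 51.1]
[575.6 -21.8 149. ] [ 81.2 -19.   51.1]
from w3 [ 81.9 -19.7  49.2] toe [ 43.4 -18.4  62.7] case front top [32.   0.3 49.7]
```

```bash
python3 -m crank '[0,0,-1.5,0,0,0,6,0,-1.5,0,0,0,12,0,-1.5,0,0,0,18,0,-1.5,0,0,0,24,0,-1.5,0,0,0,30,0,-1.5,0,0,0,36,0,-1.5,0,0,0,39,0,-1.5,0,0,0]'
python3 -m crank '[3,0,0,0,0,0,6,0,0,0,0,0,7.5,0,0,0,0,0,7.5,0,0,0,0,0]'
python3 - <<'E'
from h import *
im,K,Rw,C=cam('wrist'); Rt,p,s=pose(); print(p,s['force'],(Rt.T@(np.array([576,-21.5,151])-p)).round(1))
cv2.imwrite('pics/w5.png',im);cv2.imwrite('pics/w5c.png',cv2.resize(im[100:250,220:420],None,fx=3.5,fy=3.5,interpolation=cv2.INTER_CUBIC))
E
```

```text
clock: 11.45
tool_pos: [529.6, -33.0, 200.7]
tcp_rot: [-180.0, 0.0, -10.8]
force: [0.3, 0.2, -2.7]
grip_width: 53.7
grasp_force: 40.0
clock: 11.85
tool_pos: [536.5, -34.2, 200.8]
tcp_rot: [-180.0, 0.0, -10.8]
force: [0.8, -0.4, -2.9]
grip_width: 53.5
grasp_force: 40.0
[536.36727883 -34.18178521 200.74467788] [-0.67525032 -0.32457739 -2.02241908] [ 36.5 -19.9  49.7]
```

View pics/w5c.png

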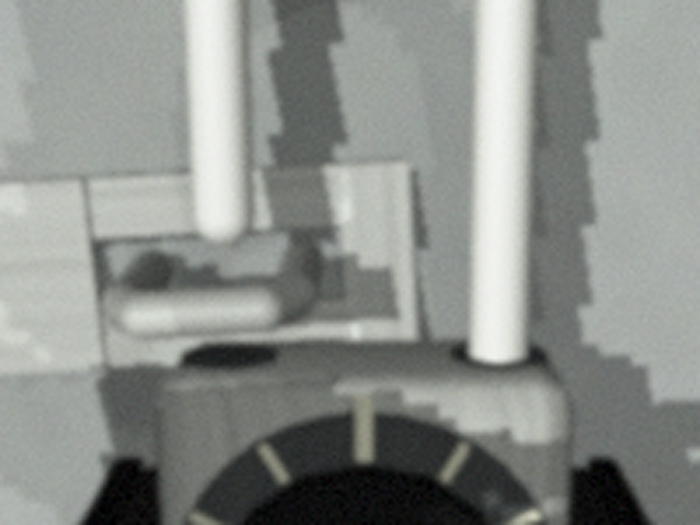

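The staple bar, (115..315,305), stands clear between the toe end at (222,235) and the case at y≈350. Lifting.

```bash
python3 -m crank '[0,0,-3,0,0,0,0,0,-6,0,0,0,0,0,-9,0,0,0,0,0,-12,0,0,0]'
python3 -m crank '[0,0,-5,0,0,0,0,0,-12,0,0,0,0,0,-22,0,0,0,0,0,-40,0,0,0,0,0,-60,0,0,0,0,0,-80,0,0,0,0,0,-90,0,0,0,0,0,-92,0,0,0]'
python3 -m crank '[0,0,0,0,0,0,0,0,0,0,0,0,0,0,0,0,0,0,0,0,0,0,0,0,0,0,0,0,0,0,0,0,0,0,0,0]'
python3 - <<'E'
from h import *
im,*c=cam('wrist'); cv2.imwrite('pics/w6.png',im); print(pose()[2])
E
```

```text
clock: 12.3
tool_pos: [536.4, -34.2, 213.2]
tcp_rot: [-180.0, -0.0, -10.8]
force: [-0.3, -0.1, -3.3]
grip_width: 53.8
grasp_force: 40.0
clock: 13.1
tool_pos: [536.9, -34.2, 306.4]
tcp_rot: [-180.0, -0.1, -10.8]
force: [0.2, -0.7, -4.2]
grip_width: 53.5
grasp_force: 40.0
clock: 13.7
tool_pos: [536.4, -34.2, 304.6]
tcp_rot: [-180.0, 0.0, -10.8]
force: [0.3, -0.4, -3.4]
grip_width: 53.9
grasp_force: 40.0
{'clock': 13.75, 'joints': array([  19.43298578,    7.02072288,  -22.26952478,   97.6285158 ,
          2.73394577,   75.89135258, -104.19530786]), 'joint_velocities': array([-0.03290164, -0.02178294, -0.00210132,  0.02143027, -0.0319454 ,
        0.01247919, -0.01056505]), 'effort': array([ 1.35910224e-03, -4.91459441e+01, -1.68655392e+00, -4.17680955e+01,
        9.55778902e-03, -1.18221659e-01,  7.45758825e-05]), 'tool_pos': array([536.3991468 , -34.23020383, 304.67632777]), 'tcp_rot': array([-1.79998054e+02,  6.79075508e-03, -1.08424002e+01]), 'force': array([-0.1210718 , -0.35466091, -3.09688274]), 'wrist_torque': array([ 0.02726727,  0.04148186, -0.02839837]), 'grasp_force': 39.974464774131775, 'grip_width': 53.55540968493932}
```

View pics/w6.png

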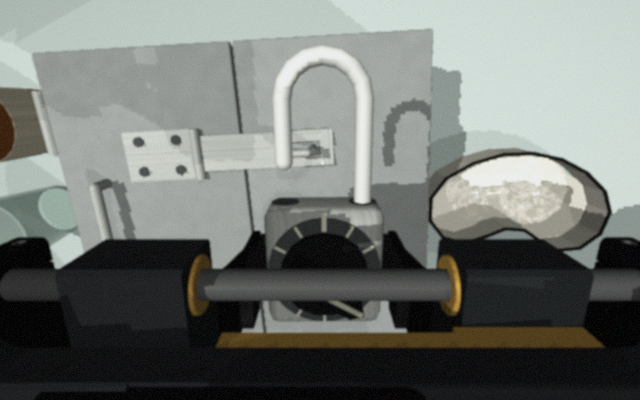

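The lock is held open and level, clear of the hasp, with its underside about 109 mm above the lid. The toe is at (283,165) and the force matches the lock's weight. Handing in.

```bash
python3 -c "
from bench import workorder; print(workorder.job_done())"
```

```text
the job is handed in; nothing more can be done
None
```

The dial is at 4, and the lock is open, off the hasp and held still and level about 109 mm above the lid; I handed the job in at 13.8 s, and no verdict was returned.

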